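# Load the date coder's carousel and index it

## Robot

A 7-joint arm with a two-finger parallel gripper is mounted at the origin on the work surface. World frame = base frame: x ahead of the robot, y to its left, z up, the work surface at z = 0. Lengths are in m, angles in rad, forces in N, time in s.
With the tool pointing down it reaches from about 0.35 to 0.9 m from the base axis. Payload 8.1 kg.
Tool frame: the origin (TCP) lies at the very end of the fingers, on their centre line; the grasp point (between the pads) lies 19 mm behind it; x points along the fingers, y is the direction in which the jaws open and shut, and the axes are right-handed (so a half turn about x gives the same grasp; the last joint's range is limited). The gripper opens to 92 mm and grips with 3 to 60 N. Pads are 19 mm wide; open, the fingers measure 130 mm over their backs; the gripper's body (75 mm by 190 mm) begins 47 mm behind the grasp point.
Start: joints at [-1.365, 0.434, 0.025, 1.573, -0.012, 1.134, -0.075], TCP at [0.19, 0.595, 0.227] pointing down, gripper open.
Joint ranges: [-2.62, 2.62], [-0.44, 2.09], [-1.27, 1.32], [0.08, 2.57], [-1.32, 4.46], [0.12, 2], [-2.74, 2.74]. Speed limits (rad/s): [2.22, 2.22, 3.01, 3.01, 3.14, 3.14, 3.14].

## Interface

Orientations are given as a rotation vector (axis times angle).
In Python, from cell import * gives the robot as it stands.
- The arm moves only by the shell command python3 -m handwheel 'ROWS' [FORCE]. ROWS is JSON, a list of rows, each a list of 7 numbers: the opening, from 0 (shut) to 1 (fully open), then the shift along the tool's x, y, z in m, then the turn, a rotation vector about the tool's x, y, z in rad. A call has 1 to 10 rows; each row shifts and turns the commanded pose from where the row before left it, along the tool's axes as they then stand; what a row does not reach is not made up. A row lasts 1/10 s, in which the tool goes at most 50 mm and 8.59 degrees, less where a joint would pass 70% of its speed; a pose out of reach is approached as far as the arm can. A call is refused whole if a number of a shift passes 0.05 or a number of a turn 0.15, either way. A call with a gripper value outside its range is refused whole. The fingers move at their own pace and stop on an object; FORCE is the grip in N (left out, the last holds). Time passes only in rows, so rows that do not move let the fingers close. It gives the time, the measured TCP pose, the force and the opening at its end, in the units of the state.
- observe(): the state, without advancing time (a new reading comes with each control period).
- get_image(name): name is "scene" or "top"; returns (picture, depth): 384x512x3 uint8, blue, green, red; 384x512 float32, m along the optical axis (not along the pixel's ray), 0 where there is no reading.
- get_calibration(name): a dict with "camera_matrix" (3x3 intrinsics, pixels), "pose" (4x4, takes a point from camera to world coordinates). Camera axes: x right, y down, z forward; pixel columns grow to the right and rows downward; lengths in m; the calibration is good to about 2 mm. A picture is of the moment at which its call begins. get_calibration takes no time and is no camera call.
- sign_off(): hands the job in, once; it reports no verdict.
The state is a dict: "clock": time; "joints": joint angles; "dq": joint speeds; "joint_efforts": joint torques, N m; "position": TCP position; "ee_rot": TCP orientation; "force": force on the tool from outside, world axes, zero at the start; "ft_torque": the same for the moment, N m; "width": opening from 0.0 (shut) to 1.0 (fully open).
Only numpy, scipy, OpenCV 4.12 (cv2) and the standard library are available. Lean on these libraries where they do the work, as an engineer would, in place of code of your own. Each camera call takes 0.05 s, during which the arm holds its last target. There are 200 camera calls.

## Task

Put the yellow-lidded honey jar into the orange loading pocket of the date coder's carousel and press it gently until it stands fully home on the pocket's floor. Then turn the carousel one single click clockwise (seen from above), so that the honey jar faces the print head, and let go, leaving the carousel resting in its click, the red-lidded jars in their pockets and the other groceries where they are.

Things in the scene. Friction and masses are not known exactly. Their poses are not given: they have to be found in the camera images.
- honey: the jar to load: amber glass, 50 mm diameter, 80 mm tall, about 0.2 kg, its foot edge broken by 1.5 mm. The top 18 mm is a yellow lid, 52 mm in diameter, a good place to grip. Origin: centre of its underside; z up. It stands upright on the table at the start.
- coder: date coder fixed to the table: white round base, 268 mm across, 36 mm high, under an aluminium carousel 256 mm across, deck 52 mm above the table. Origin: on the carousel's axis at table height, z up. Six pockets 60 degrees apart, centres 88 mm from the axis: the orange one, at the coder's -x side at the start, and five grey cups 61 mm across, 26 mm high. Nothing overhangs the pockets.
- nozzle (a point): middle of the black nozzle face of the grey print head, 95 mm above the table and 123 mm from the axis, 120 degrees counterclockwise (from above) from the coder's +x axis. The head stands behind it, outside the carousel: 90 mm wide, 152 mm tall, reaching 214 mm from the axis. Fixed to the coder.
- carousel (a joint): carousel angle, rad: 0 at the start, growing clockwise seen from above. It clicks every 1.047 rad (60 degrees): a detent pulls it to the nearest click with up to 0.5 N m (plus 0.12 N m friction), tipping over half-way. A sideways push of a few newtons on a pocket makes it yield a few millimetres.
- pocket (a point): nominal centre of the orange pocket on its floor, 52 mm above the table; turns with the carousel, axes as bar. A spring leaf low in the bore stands out up to 5 mm on the bush's thick side and pinches the jar with about 2 N: the jar may stick, proud or leaning, and must be pressed (some 3 to 12 N) flat on this floor.
- pocket_top (a point): 26 mm above pocket, at the height of the flat top of the orange bush in the pocket (78 mm outer diameter). The bush's bore, 54 mm wide, 26 mm deep, square-edged at its mouth, is eccentric: its centre lies 8 mm beside this point, in a direction that is NOT measured (the bush is clamped turned any way round and stays so).
- bar (a point): middle of the black bar handle on the carousel's axis, 149 mm above the table; bar 80 mm long, 14 mm wide, 24 mm high (top at 161 mm), on a stem 22 mm in diameter; turns with the carousel. x lies along the bar, pointing away from the orange pocket; y across it; z up.
- jam_a: red-lidded jar of the same size as the honey jar, standing in a grey cup on the side away from the orange pocket; its lid reaches 132 mm above the table. Origin: centre of its underside.
- jam_b: second red-lidded jar, in the next grey cup. Origin: centre of its underside.
- tin: tin of food with a green label, 74 mm diameter, 110 mm tall, on the table; leave it alone. Origin: centre of its underside.
- juice: bottle of juice, 64 mm diameter, 170 mm tall, on the table; leave it alone. Origin: centre of its underside.
Not all that is in view belongs to the job. Of the things that look like the honey, the middle-sized one is meant.

How it is judged:
By the outcome, as a careful person would: the job done as asked, in the order asked, and still so for the second after the job is handed in, with the robot touching nothing.
It also fails if it takes over 72 s, if anything falls off the work surface, if the arm or the gripper's body presses on something with over 40 N, if the wrist force passes 120 N, or if a joint passes its speed limit or range.

## Working session

There is one attempt and no reset: what is moved stays moved. The work goes in short steps, Python scripts to look and compute and a shell command to move; the robot and the scene stay as the last step left them, time stands still between calls to the robot, and variables do not carry over. Pictures are saved under pics/ and viewed, about 8 in all and at most 12, crops included, and the job is handed in when it is done.

```bash
mkdir -p pics; ls; cat > h.py <<'E'
from cell import *
import numpy as np, cv2
from scipy.spatial.transform import Rotation as R
np.set_printoptions(precision=4,suppress=True)
def grab(n):
    im,d=get_image(n); c=get_calibration(n); return im,d,np.array(c["camera_matrix"]),np.array(c["pose"])
def cloud(d,K,T):
    v,u=np.mgrid[:d.shape[0],:d.shape[1]]
    P=np.stack([(u-K[0,2])/K[0,0]*d,(v-K[1,2])/K[1,1]*d,d,np.ones_like(d)],-1)@T.T
    return P[...,:3]
def proj(p,K,T):
    q=np.linalg.inv(T)@np.append(p,1); return (K@q[:3]/q[2])[:2]
E
python3 - <<'E'
from h import *
for n in("scene","top"):
    im,d,K,T=grab(n); cv2.imwrite(f"pics/{n}0.png",im); np.savez(f"{n}0.npz",im=im,d=d,K=K,T=T)
    print(n,K[0],T)
print(observe())
E
```

```text
pics
scene [395.3151   0.     249.688 ] [[ 0.6517  0.5517 -0.5205  1.2027]
 [ 0.7584 -0.4817  0.4391 -0.507 ]
 [-0.0085 -0.6809 -0.7323  1.0301]
 [ 0.      0.      0.      1.    ]]
top [362.0686   0.     260.3239] [[ 0.018  -0.9984  0.0527  0.462 ]
 [-0.9997 -0.017   0.0192  0.0459]
 [-0.0182 -0.053  -0.9984  1.2023]
 [ 0.      0.      0.      1.    ]]
{'clock': 0.1, 'joints': array([-1.3646,  0.4351,  0.025 ,  1.574 , -0.0116,  1.134 , -0.0751]), 'dq': array([-0.0009, -0.0015,  0.0022, -0.0024,  0.0009, -0.0008,  0.0005]), 'joint_efforts': array([  0.0032, -66.9115,   0.9881, -31.514 ,  -0.0605,   0.0374,
         0.    ]), 'position': array([0.1899, 0.595 , 0.2261]), 'ee_rot': array([ 0.2413,  1.5572, -0.2435]), 'force': array([-0.6196, -0.1547,  0.0665]), 'ft_torque': array([ 0.0352, -0.0161,  0.0099]), 'width': 1.0006492979239108}
```

View pics/scene0.png

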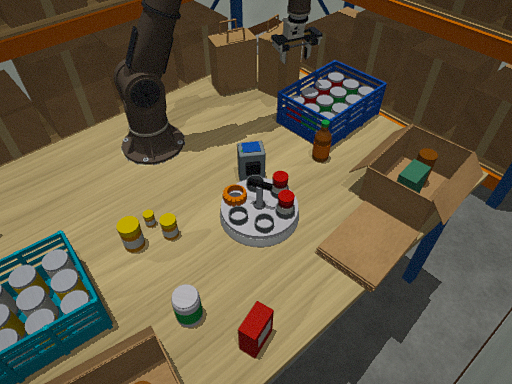

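View pics/top0.png

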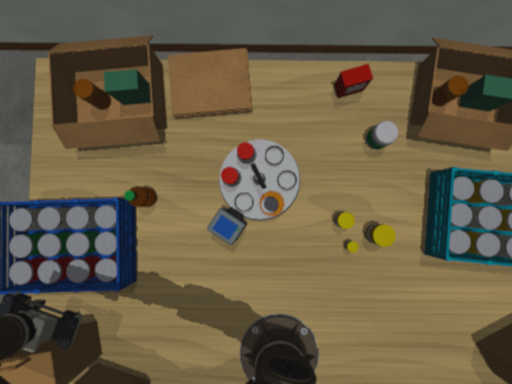

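Three yellow-lidded jars: large at scene (130,233)/top (383,236), middle at scene (169,226)/top (346,219), small at scene (148,217)/top (352,246). The middle one fits the description. The tin is at scene (187,305), the juice at (321,143), and the carousel has its orange bush at scene (234,194)/top (272,204). I'll measure and enlarge.

```bash
cat > m.py <<'E'
from h import *
S=np.load("scene0.npz");Tp=np.load("top0.npz")
a=cv2.resize(S["im"][140:260,110:310],None,fx=4,fy=4,interpolation=cv2.INTER_CUBIC)
cv2.imwrite("pics/c1.png",a)
b=cv2.resize(Tp["im"][130:255,205:395],None,fx=4.2,fy=4.2,interpolation=cv2.INTER_CUBIC)
cv2.imwrite("pics/c2.png",b)
for n,D in(("scene",S),("top",Tp)):
    P=cloud(D["d"],D["K"],D["T"]); hsv=cv2.cvtColor(D["im"],cv2.COLOR_BGR2HSV)
    for nm,lo,hi in(("yellow",(22,150,90),(34,255,255)),("red",(0,170,70),(5,255,255)),("orange",(6,190,130),(18,255,255))):
        m=cv2.inRange(hsv,lo,hi); k,l,st,c=cv2.connectedComponentsWithStats(m)
        for i in range(1,k):
            if st[i,4]>25:
                q=P[l==i]; zt=np.percentile(q[:,2],90); t=q[(q[:,2]>zt-.006)&(q[:,2]<zt+.01)]
                print(n,nm,c[i],st[i,4],"ztop",zt,"mid",(t.min(0)+t.max(0))/2,"ext",np.ptp(t,0)[:2],"mean",t.mean(0))
E
python3 m.py
```

```text
scene yellow [147.6591 213.7159] 88 ztop 0.05563384410222307 mid [ 0.3548 -0.2258  0.0535] ext [0.0388 0.0324] mean [ 0.355  -0.2262  0.0533]
scene yellow [167.2879 220.0152] 198 ztop 0.08167725542676615 mid [ 0.4373 -0.2004  0.0804] ext [0.0496 0.0497] mean [ 0.4379 -0.1998  0.0796]
scene yellow [127.3629 225.8199] 372 ztop 0.10531357495054681 mid [ 0.3943 -0.3087  0.1036] ext [0.0677 0.0659] mean [ 0.3953 -0.3087  0.1033]
scene yellow [ 60.7931 294.8621] 29 ztop 0.10164342819458516 mid [ 0.4831 -0.5527  0.1005] ext [0.0212 0.0183] mean [ 0.4845 -0.5526  0.1   ]
scene red [336.2727  83.9091] 33 ztop 0.10202149444193179 mid [0.2832 0.7675 0.0997] ext [0.0287 0.0324] mean [0.2856 0.7634 0.1007]
scene red [323.5172  91.931 ] 29 ztop 0.10049693987649022 mid [0.2897 0.6785 0.1002] ext [0.0202 0.0314] mean [0.2927 0.6787 0.0985]
scene red [310.1081 100.4324] 37 ztop 0.09987754962108582 mid [0.2924 0.5965 0.0985] ext [0.0226 0.0358] mean [0.2962 0.5924 0.0981]
scene red [279.8621 176.6069] 145 ztop 0.13399066110335411 mid [0.5676 0.159  0.132 ] ext [0.0483 0.0495] mean [0.567  0.1587 0.131
[... 1092 characters left out ...]
 0.3942 -0.3063  0.1034]
top yellow [352.2946 246.4732] 112 ztop 0.05638036969939499 mid [ 0.3543 -0.2247  0.0546] ext [0.0315 0.0342] mean [ 0.3536 -0.2243  0.0538]
top red [356.1179  75.4389] 458 ztop 0.1209800307179442 mid [ 0.8765 -0.2176  0.1199] ext [0.0635 0.0909] mean [ 0.8761 -0.2181  0.1187]
top red [245.0531 150.8019] 207 ztop 0.13366665751676327 mid [0.6379 0.1131 0.1319] ext [0.0453 0.0453] mean [0.6382 0.1143 0.1313]
top red [229.5419 175.3202] 203 ztop 0.1335903097213167 mid [0.5631 0.1591 0.1322] ext [0.0449 0.0449] mean [0.5638 0.1591 0.1313]
top orange [274.9675 200.5935] 123 ztop 0.08000121471344816 mid [0.4843 0.0322 0.0783] ext [0.0683 0.0655] mean [0.4915 0.0218 0.0779]
```

View pics/c1.png

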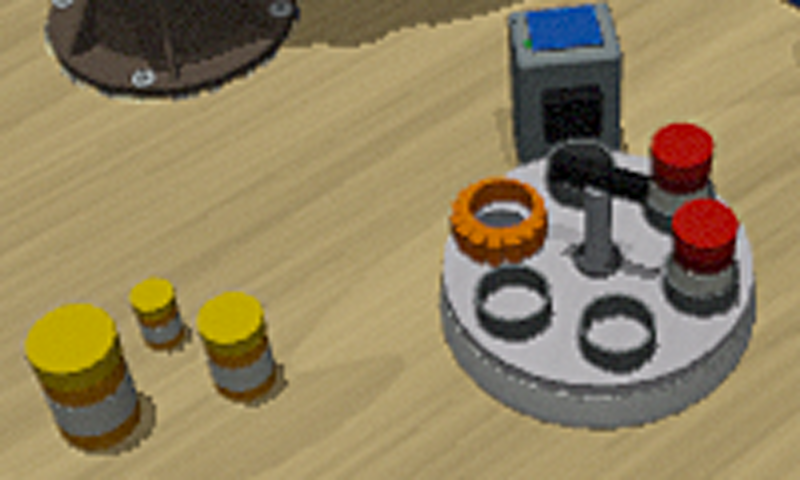

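View pics/c2.png

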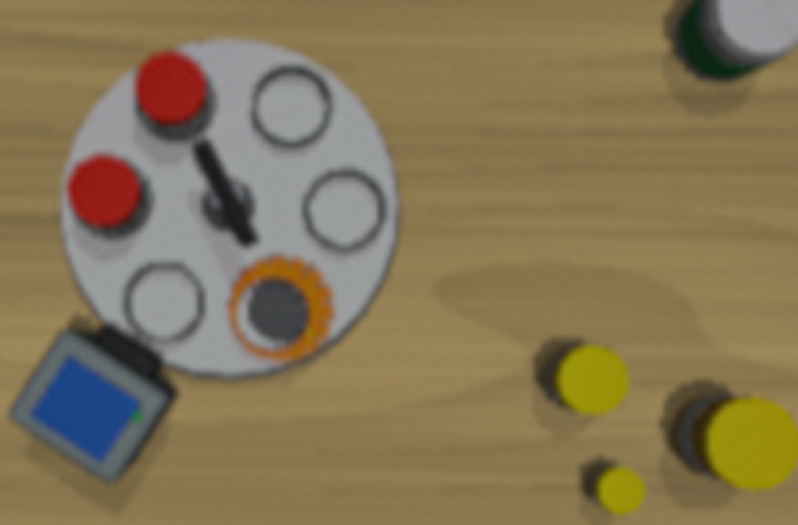

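Honey is confirmed as the middle jar: lid top at 80 mm, about 50 mm across, centre near (0.437,-0.199). In c2 the bush's thick side is at the upper right, so the bore is shifted toward the lower left. Next I'll fit the bush, bore, bar and axis numerically.

```bash
cat > f.py <<'E'
from h import *
from scipy.optimize import minimize,differential_evolution
def plane(K,T,sh,z,ss=1):
    v,u=np.mgrid[:sh[0],:sh[1]]
    r=np.stack([(u-K[0,2])/K[0,0],(v-K[1,2])/K[1,1],np.ones(sh)],-1)@T[:3,:3].T
    return T[:3,3]+r*((z-T[2,3])/r[...,2])[...,None]
if __name__=="__main__":
  for n in("scene","top"):
    D=np.load(n+"0.npz");K,T,d=D["K"],D["T"],D["d"];P=cloud(d,K,T);sh=d.shape
    def disc(zt,r,c0,lo,hi,win):
        Q=plane(K,T,sh,zt)[...,:2]; w=np.hypot(*(Q-c0).transpose(2,0,1))<win
        q=Q[w];L=((P[...,2]>lo)&(P[...,2]<hi))[w].astype(float)
        sg=lambda x:1/(1+np.exp(-x/.001))
        f=lambda p:((sg(r-np.hypot(q[:,0]-p[0],q[:,1]-p[1]))-L)**2).sum()
        b=differential_evolution(f,[(c0[0]-.02,c0[0]+.02),(c0[1]-.02,c0[1]+.02)],seed=0,tol=1e-8); return b.x,b.fun
    print(n,"honey",disc(.080,.026,np.array([.4365,-.199]),.076,.086,.045))
    for nm,c in(("jamb?",(.64,.113)),("jam2",(.5655,.159))): print(nm,disc(.132,.026,np.array(c),.127,.14,.042))
    Q=plane(K,T,sh,.078)[...,:2]; w=np.hypot(Q[...,0]-.486,Q[...,1]-.031)<.05
    q=Q[w];z=P[...,2][w];L=((z>.0755)&(z<.0835)).astype(float)
    print("z hist",np.histogram(z,np.arange(.045,.09,.003))[0])
    sg=lambda x:1/(1+np.exp(-x/.001))
    def f(p):
        o=sg(.039-np.hypot(q[:,0]-p[0],q[:,1]-p[1])); i=sg(np.hypot(q[:,0]-p[0]-.008*np.cos(p[2]),q[:,1]-p[1]-.008*np.sin(p[2]))-.027)
        return ((o*i-L)**2).sum()
    b=differential_evolution(f,[(.46,.51),(.01,.055),(-4,4)],seed=0,tol=1e-9)
    p=b.x;print("bush",p[:2],"ang deg",np.degrees(p[2])%360,"bore",p[:2]+.008*np.array([np.cos(p[2]),np.sin(p[2])]),b.fun,len(q))
    # bar
    m=(P[...,2]>.155)&(P[...,2]<.168)&(np.hypot(P[...,0]-.56,P[...,1]-.07)<.08)
    B=P[m][:,:2];c=B.mean(0);u,s,vt=np.linalg.svd(B-c);e=(B-c)@vt[0]
    print("bar",c,vt[0],np.degrees(np.arctan2(vt[0,1],vt[0,0])),"ext",e.min(),e.max(),m.sum(), "mid",c+vt[0]*(e.min()+e.max())/2)
    # deck disc
    for r,zt,lo,hi in((.128,.052,.046,.2),):
        print("deck",disc(zt,r,np.array([.56,.075]),lo,hi,.16))
E
python3 f.py
```

```text
scene honey (array([ 0.4384, -0.2002]), np.float64(12.573968496859067))
jamb? (array([0.6423, 0.1108]), np.float64(12.63815369926996))
jam2 (array([0.5677, 0.1578]), np.float64(6.78727071412648))
z hist [ 2 34 76 29 16 21 21 20 27 39 99 62  8  0]
bush [0.4861 0.0298] ang deg 126.14839437038124 bore [0.4814 0.0363] 38.64104004029447 524
bar [0.5649 0.0702] [0.8858 0.4641] 27.654715577568876 ext -0.03892830085219343 0.038574863265186776 102 mid [0.5647 0.0701]
deck (array([0.5642, 0.0706]), np.float64(384.64139301129245))
top honey (array([ 0.437 , -0.1977]), np.float64(21.44907299180324))
jamb? (array([0.6402, 0.1139]), np.float64(12.86087565837336))
jam2 (array([0.5661, 0.1604]), np.float64(8.611426106803304))
z hist [ 27 184 226  54   5   3   2   2   3  29 118  91  13   0]
bush [0.4855 0.0314] ang deg 122.91837667466204 bore [0.4811 0.0381] 58.13616923920693 819
bar [0.5621 0.0719] [-0.8822 -0.4709] -151.90689398906258 ext -0.040747981332244616 0.03857102382399362 128 mid [0.5631 0.0724]
deck (array([0.5628, 0.0729]), np.float64(353.920980531768))
```

```bash
cat > go.py <<'E'
# usage: go.py x y z jawdeg -> deltas in tool axes (turn first via pure rotvec, then shift in the turned frame)
from h import *; import sys
def delta(x,y,z,ang):
    o=observe(); Rc=R.from_rotvec(o["ee_rot"]); best=None
    for k in(0,180):
        a=np.radians(ang+k); Y=np.array([np.cos(a),np.sin(a),0]); X=np.array([0,0,-1.]); Rt=R.from_matrix(np.stack([X,Y,np.cross(X,Y)],1))
        r=(Rc.inv()*Rt).as_rotvec()
        d=np.array([x,y,z])-o["position"]
        print("turn",r,"deg %.1f"%np.degrees(np.linalg.norm(r)),"| shift before-turn frame",Rc.inv().apply(d),"after",Rt.inv().apply(d))
    M=Rc.as_matrix(); print("jaw now",np.degrees(np.arctan2(M[1,1],M[0,1])),"toolx",M[:,0],"t",o["clock"],"pos",o["position"],"F",o["force"],"w",o["width"],"q",o["joints"])
if __name__=="__main__": delta(*map(float,sys.argv[1:5]))
E
python3 go.py .4377 -.199 .18 105; python3 go.py .40 .1 .23 105
python3 -c "
from h import *
D=np.load('top0.npz');P=cloud(D['d'],D['K'],D['T'])
m=np.hypot(P[...,0]-.42,P[...,1]-.16)<.06;print('head top',np.percentile(P[m][:,2],[50,99]))"
```

```text
turn [-0.5707 -0.0002  0.0014] deg 32.7 | shift before-turn frame [ 0.0471 -0.681   0.4775] after [ 0.0461 -0.8311  0.0339]
turn [2.5709 0.0018 0.0003] deg 147.3 | shift before-turn frame [ 0.0471 -0.681   0.4775] after [ 0.0461  0.8311 -0.0339]
jaw now 72.30266411045967 toolx [-0.0003 -0.0013 -1.    ] t 0.1 pos [0.1899 0.595  0.2261] F [-0.6196 -0.1547  0.0665] w 1.0006492979239108 q [-1.3646  0.4351  0.025   1.574  -0.0116  1.134  -0.0751]
turn [-0.5707 -0.0002  0.0014] deg 32.7 | shift before-turn frame [-0.0033 -0.4077  0.3507] after [-0.0039 -0.5325  0.0749]
turn [2.5709 0.0018 0.0003] deg 147.3 | shift before-turn frame [-0.0033 -0.4077  0.3507] after [-0.0039  0.5325 -0.0749]
jaw now 72.30266411045967 toolx [-0.0003 -0.0013 -1.    ] t 0.1 pos [0.1899 0.595  0.2261] F [-0.6196 -0.1547  0.0665] w 1.0006492979239108 q [-1.3646  0.4351  0.025   1.574  -0.0116  1.134  -0.0751]
head top [0.1484 0.1571]
```

```bash
python3 -m handwheel '[[1,0,-0.03,0.04,-0.143,0,0],[1,0,-0.03,0.04,-0.143,0,0],[1,0,-0.04,0.02,-0.143,0,0],[1,0,-0.045,0,-0.142,0,0],[1,0,-0.045,0,0,0,0],[1,0,-0.045,0,0,0,0],[1,0,-0.045,0,0,0,0],[1,0,-0.045,0,0,0,0],[1,0,-0.045,0,0,0,0],[1,0,-0.045,0,0,0,0]]' 20; python3 go.py .4377 -.199 .13 105
```

```text
clock: 1.1
position: [0.3478, 0.1707, 0.2267]
ee_rot: [-0.206, 1.561, 0.206]
force: [1.2, 1.0, 0.1]
width: 1.001
turn [ 0.0003  0.     -0.0002] deg 0.0 | shift before-turn frame [ 0.0966 -0.3804 -0.009 ] after [ 0.0967 -0.3804 -0.0089]
turn [-3.1412  0.0003  0.    ] deg 180.0 | shift before-turn frame [ 0.0966 -0.3804 -0.009 ] after [0.0967 0.3804 0.0089]
jaw now 105.01990551302829 toolx [-0.      0.0002 -1.    ] t 1.1 pos [0.3478 0.1707 0.2267] F [1.1732 0.982  0.0556] w 1.0007584587531007 q [-0.7008  0.0376  0.1107  2.1076 -0.0052  0.9966  1.2457]
```

```bash
python3 -m handwheel '[[1,0,-0.045,0.012,0,0,0],[1,0,-0.045,0.01,0,0,0],[1,0,-0.045,0,0,0,0],[1,0,-0.045,0,0,0,0],[1,0,-0.045,-0.01,0,0,0],[1,0,-0.045,-0.011,0,0,0],[1,0.02,-0.045,-0.01,0,0,0],[1,0.03,-0.045,0,0,0,0],[1,0.03,-0.02,0,0,0,0],[1,0.01,0,0,0,0,0]]'; python3 go.py .4377 -.199 .052 105
```

```text
clock: 2.1
position: [0.4354, -0.1959, 0.1367]
ee_rot: [-0.203, 1.565, 0.202]
force: [0.2, 1.1, -0.3]
width: 0.996
turn [-0.0041 -0.0035  0.0001] deg 0.3 | shift before-turn frame [ 0.0847 -0.0036  0.0017] after [ 0.0847 -0.0036  0.0014]
turn [3.1375 0.0002 0.0054] deg 179.8 | shift before-turn frame [ 0.0847 -0.0036  0.0017] after [ 0.0847  0.0036 -0.0014]
jaw now 104.76454733500437 toolx [-0.0033 -0.001  -1.    ] t 2.1 pos [ 0.4354 -0.1959  0.1367] F [ 0.1566  1.1386 -0.2795] w 0.9958529118060383 q [-0.0699  0.3199  0.48    2.0622 -0.1995  0.8064  2.357 ]
```

```bash
python3 -m handwheel '[[1,0.02,-0.003,0.001,0,0,0],[1,0.02,0,0,0,0,0],[1,0.02,0,0,0,0,0],[1,0.015,0,0,0,0,0],[1,0.01,0,0,0,0,0],[1,0,0,0,0,0,0],[1,0,0,0,0,0,0]]'; python3 go.py .4377 -.199 .052 105
```

```text
clock: 2.8
position: [0.4387, -0.1955, 0.0545]
ee_rot: [-0.206, 1.561, 0.206]
force: [-0.4, -0.2, 0.2]
width: 0.999
turn [ 0.0007  0.0003 -0.0002] deg 0.0 | shift before-turn frame [ 0.0025 -0.0031 -0.0019] after [ 0.0025 -0.0031 -0.0019]
turn [-3.1409  0.0003  0.0004] deg 180.0 | shift before-turn frame [ 0.0025 -0.0031 -0.0019] after [0.0025 0.0031 0.0019]
jaw now 105.03884926072884 toolx [ 0.0002  0.0002 -1.    ] t 2.8 pos [ 0.4387 -0.1955  0.0545] F [-0.4436 -0.2461  0.169 ] w 0.9988825804689407 q [ 0.0029  0.4566  0.4035  2.1294 -0.3075  0.6101  2.4567]
```

```bash
python3 -m handwheel '[[1,0.002,-0.003,-0.002,0,0,0],[1,0,0,0,0,0,0],[0.5,0,0,0,0,0,0],[0.4,0,0,0,0,0,0],[0.4,0,0,0,0,0,0],[0.4,0,0,0,0,0,0],[0.4,0,0,0,0,0,0],[0.4,0,0,0,0,0,0]]' 20; python3 go.py .4377 -.199 .052 105
```

```text
clock: 3.6
position: [0.4373, -0.1991, 0.052]
ee_rot: [-0.206, 1.561, 0.206]
force: [0.1, 0.6, -0.2]
width: 0.559
turn [ 0.0004 -0.0001 -0.0002] deg 0.0 | shift before-turn frame [0.     0.     0.0004] after [0.     0.     0.0004]
turn [-3.1412  0.0004 -0.0002] deg 180.0 | shift before-turn frame [0.     0.     0.0004] after [ 0.     -0.     -0.0004]
jaw now 105.02363495968474 toolx [-0.0002  0.0002 -1.    ] t 3.6 pos [ 0.4373 -0.1991  0.052 ] F [ 0.0932  0.6008 -0.1878] w 0.5588028825863119 q [ 0.0133  0.4613  0.4008  2.1303 -0.3106  0.605   2.4671]
```

```bash
python3 -m handwheel '[[0.4,-0.03,0,0,0,0,0],[0.4,-0.03,0,0,0,0,0],[0.4,-0.03,0,0,0,0,0],[0.4,-0.01,0.03,0.01,0,0,0],[0.4,0,0.04,0.02,0,0,0],[0.4,0,0.04,0.02,0,0,0],[0.4,0,0.04,0.02,0,0,0],[0.4,0,0.04,0.02,0,0,0],[0.4,0,0.02,0.01,0,0,0],[0.4,0,0,0,0,0,0]]'; python3 go.py .481 .037 .15 105
```

```text
clock: 4.6
position: [0.4798, 0.0336, 0.1518]
ee_rot: [-0.21, 1.561, 0.211]
force: [-0.0, -0.2, -1.2]
width: 0.56
turn [ 0.0065 -0.     -0.0011] deg 0.4 | shift before-turn frame [0.0018 0.003  0.0021] after [0.0018 0.003  0.002 ]
turn [-3.1351  0.0017 -0.0001] deg 179.6 | shift before-turn frame [0.0018 0.003  0.0021] after [ 0.0018 -0.003  -0.002 ]
jaw now 105.37233518946961 toolx [-0.0003  0.001  -1.    ] t 4.6 pos [0.4798 0.0336 0.1518] F [-0.0016 -0.2357 -1.2118] w 0.5602145493243811 q [-0.5068  0.2952  0.4087  2.0352 -0.1572  0.8407  1.8305]
```

```bash
python3 -m handwheel '[[0.4,0.005,0.003,0.001,0,0,0],[0.4,0.01,0,0,0,0,0],[0.4,0,0,0,0,0,0],[0.4,0,0,0,0,0,0]]'; python3 go.py .481 .037 .136 105; python3 - <<'E'
from h import *
im,d,K,T=grab("scene"); np.savez("scene1.npz",im=im,d=d,K=K,T=T)
cv2.imwrite("pics/c3.png",cv2.resize(im[120:240,190:320],None,fx=5,fy=5,interpolation=cv2.INTER_CUBIC))
E
```

```text
clock: 5.0
position: [0.4792, 0.0315, 0.1366]
ee_rot: [-0.205, 1.562, 0.204]
force: [-0.1, 0.5, -1.7]
width: 0.559
turn [-0.0015 -0.0014  0.0002] deg 0.1 | shift before-turn frame [0.0006 0.0048 0.0032] after [0.0006 0.0048 0.0032]
turn [3.1401 0.0003 0.0021] deg 179.9 | shift before-turn frame [0.0006 0.0048 0.0032] after [ 0.0006 -0.0048 -0.0032]
jaw now 104.91569683999772 toolx [-0.0013 -0.0005 -1.    ] t 5.0 pos [0.4792 0.0315 0.1366] F [-0.0534  0.5344 -1.6844] w 0.558555956193404 q [-0.4978  0.3169  0.4047  2.0529 -0.1706  0.8045  1.8389]
```

View pics/c3.png

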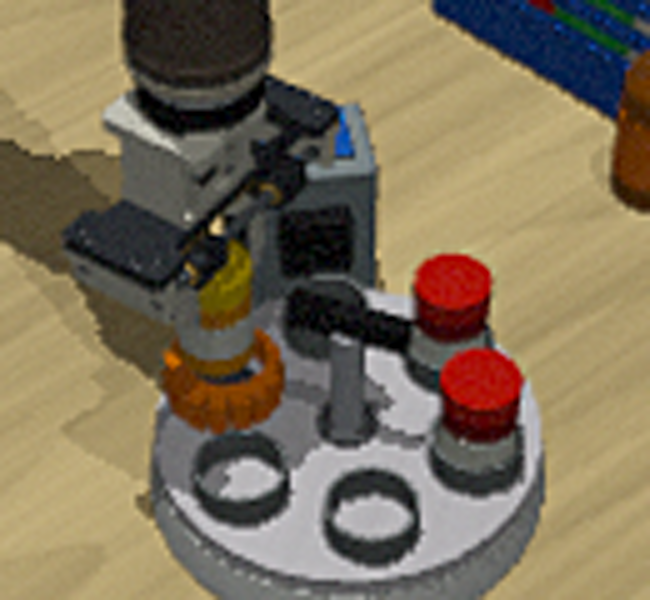

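The jar hangs just over the bush (bottom of the jar near crop (228,370)), still about 5 mm short of target. I'll correct that and compare the jar with the bore in the same camera frame.

```bash
python3 -m handwheel '[[0.4,0,0.005,0.003,0,0,0],[0.4,0,0,0,0,0,0],[0.4,0,0,0,0,0,0]]'; python3 go.py .481 .037 .136 105; cat > jar.py <<'E'
from h import *
from scipy.optimize import least_squares
import sys
im,d,K,T=grab("scene"); P=cloud(d,K,T)
hsv=cv2.cvtColor(im,cv2.COLOR_BGR2HSV)
lo,hi=float(sys.argv[1]),float(sys.argv[2])
m=(P[...,2]>lo)&(P[...,2]<hi)&(np.hypot(P[...,0]-.481,P[...,1]-.037)<.036)
q=P[m][:,:2]
f=lambda p:np.hypot(*(q-p).T)-.025
r=least_squares(f,[.47,.045],loss="soft_l1",f_scale=.002)
print("jar axis in scene frame",r.x,"rms",np.sqrt(np.mean(f(r.x)**2)),len(q))
E
python3 jar.py .088 .112
```

```text
clock: 5.35
position: [0.4815, 0.0385, 0.1373]
ee_rot: [-0.206, 1.561, 0.206]
force: [-0.2, -0.2, -1.5]
width: 0.56
turn [ 0.0008  0.0004 -0.0001] deg 0.1 | shift before-turn frame [ 0.0013 -0.0013 -0.0009] after [ 0.0013 -0.0013 -0.0009]
turn [-3.1408  0.0001  0.0007] deg 180.0 | shift before-turn frame [ 0.0013 -0.0013 -0.0009] after [0.0013 0.0013 0.0009]
jaw now 105.04625300679791 toolx [ 0.0004  0.0002 -1.    ] t 5.35 pos [0.4815 0.0385 0.1373] F [-0.2032 -0.2124 -1.5463] w 0.5599507614389081 q [-0.5083  0.3192  0.4021  2.047  -0.1712  0.8063  1.8279]
jar axis in scene frame [0.4799 0.0383] rms 0.0012887667398670279 71
```

```bash
python3 -m handwheel '[[0.4,0.002,-0.0018,0,0,0,0],[0.4,0.002,0,0,0,0,0],[0.4,0.002,0,0,0,0,0],[0.4,0.002,0,0,0,0,0],[0.4,0.002,0,0,0,0,0],[0.4,0.002,0,0,0,0,0],[0.4,0,0,0,0,0,0]]'; python3 go.py .481 .037 .104 105
```

```text
clock: 6.1
position: [0.4816, 0.0365, 0.1248]
ee_rot: [-0.206, 1.561, 0.206]
force: [1.3, 0.1, -2.3]
width: 0.564
turn [ 0.0004 -0.0005 -0.    ] deg 0.0 | shift before-turn frame [ 0.0208  0.0007 -0.0004] after [ 0.0208  0.0007 -0.0004]
turn [-3.1412  0.     -0.0008] deg 180.0 | shift before-turn frame [ 0.0208  0.0007 -0.0004] after [ 0.0208 -0.0007  0.0004]
jaw now 105.02048690620931 toolx [-0.0005 -0.0001 -1.    ] t 6.1 pos [0.4816 0.0365 0.1248] F [ 1.3305  0.1449 -2.2617] w 0.5643494722226 q [-0.4972  0.3383  0.396   2.0594 -0.1835  0.7773  1.8431]
```

It has entered the bore, 5 mm below the rim with almost no force. I'll keep going gently.

```bash
python3 -m handwheel '[[0.4,0.002,0,0,0,0,0],[0.4,0.002,0,0,0,0,0],[0.4,0.002,0,0,0,0,0],[0.4,0.002,0,0,0,0,0],[0.4,0.002,0,0,0,0,0],[0.4,0.002,0,0,0,0,0],[0.4,0,0,0,0,0,0]]'; python3 go.py .481 .037 .104 105
```

```text
clock: 6.8
position: [0.4813, 0.0367, 0.1127]
ee_rot: [-0.206, 1.562, 0.206]
force: [-0.6, 2.6, -2.5]
width: 0.562
turn [ 0.0006 -0.0009 -0.0004] deg 0.1 | shift before-turn frame [ 0.0087  0.0003 -0.0003] after [ 0.0087  0.0003 -0.0003]
turn [-3.141   0.0006 -0.0014] deg 180.0 | shift before-turn frame [ 0.0087  0.0003 -0.0003] after [ 0.0087 -0.0003  0.0003]
jaw now 105.0316318556043 toolx [-0.0009  0.0001 -1.    ] t 6.8 pos [0.4813 0.0367 0.1127] F [-0.6351  2.6371 -2.5189] w 0.562212866765358 q [-0.4895  0.3569  0.3882  2.0715 -0.196   0.7483  1.8542]
```

```bash
python3 -m handwheel '[[0.4,0.002,0,0,0,0,0],[0.4,0.002,0,0,0,0,0],[0.4,0.002,0,0,0,0,0],[0.4,0.0015,0,0,0,0,0],[0.4,0,0,0,0,0,0]]'; python3 go.py .481 .037 .104 105
```

```text
clock: 7.3
position: [0.4815, 0.0365, 0.1053]
ee_rot: [-0.206, 1.562, 0.206]
force: [-1.4, 2.6, -3.3]
width: 0.557
turn [ 0.0003 -0.0006 -0.0001] deg 0.0 | shift before-turn frame [ 0.0013  0.0006 -0.0004] after [ 0.0013  0.0006 -0.0004]
turn [-3.1413  0.0001 -0.0009] deg 180.0 | shift before-turn frame [ 0.0013  0.0006 -0.0004] after [ 0.0013 -0.0006  0.0004]
jaw now 105.01951503901354 toolx [-0.0006 -0.0001 -1.    ] t 7.3 pos [0.4815 0.0365 0.1053] F [-1.4453  2.5648 -3.2646] w 0.5572268300659391 q [-0.4842  0.3686  0.3835  2.0784 -0.2035  0.7302  1.8613]
```

```bash
python3 -m handwheel '[[0.4,0.001,0,0,0,0,0],[0.4,0.0005,0,0,0,0,0],[0.4,0,0,0,0,0,0]]'; python3 -m handwheel '[[0.4,0.0005,0,0,0,0,0],[0.4,0.0005,0,0,0,0,0],[0.4,0,0,0,0,0,0]]'
```

```text
clock: 7.6
position: [0.4818, 0.0365, 0.1041]
ee_rot: [-0.206, 1.561, 0.206]
force: [-0.8, 0.5, -1.4]
width: 0.565
clock: 7.9
position: [0.4825, 0.0363, 0.1039]
ee_rot: [-0.205, 1.56, 0.206]
force: [-3.1, 0.8, 9.9]
width: 0.561
```

Contact at 10 N with the jar's foot at z = 0.052, so it is on the floor. I'll release with a small opening, lift and check.

```bash
python3 -m handwheel '[[0.4,-0.0005,0,0,0,0,0],[0.62,0,0,0,0,0,0],[0.68,0,0,0,0,0,0],[0.72,0,0,0,0,0,0],[0.72,0,0,0,0,0,0],[0.72,-0.01,0,0,0,0,0],[0.72,-0.03,0,0,0,0,0],[0.72,-0.04,0,0,0,0,0],[0.72,-0.04,0,0,0,0,0],[0.72,0,0,0,0,0,0]]'; python3 go.py .481 .037 .2 105; python3 go.py .5637 .0715 .205 117.8
```

```text
clock: 8.9
position: [0.4847, 0.0364, 0.2291]
ee_rot: [-0.204, 1.552, 0.206]
force: [0.4, -0.1, -0.4]
width: 0.72
turn [-0.0002  0.0088  0.0001] deg 0.5 | shift before-turn frame [ 0.0291  0.0015 -0.0037] after [ 0.0291  0.0015 -0.0035]
turn [ 3.1413  0.0001 -0.0139] deg 180.0 | shift before-turn frame [ 0.0291  0.0015 -0.0037] after [ 0.0291 -0.0015  0.0035]
jaw now 104.98772137477786 toolx [ 0.0085  0.0022 -1.    ] t 8.9 pos [0.4847 0.0364 0.2291] F [ 0.4371 -0.1173 -0.3666] w 0.7202870466046966 q [-0.5508  0.201   0.4387  1.9319 -0.101   1.0207  1.7647]
turn [-0.2236  0.0088  0.0011] deg 12.8 | shift before-turn frame [0.0248 0.0135 0.0851] after [ 0.0241 -0.0058  0.0862]
turn [ 2.9179  0.0016 -0.0129] deg 167.2 | shift before-turn frame [0.0248 0.0135 0.0851] after [ 0.0241  0.0058 -0.0862]
jaw now 104.98772137477786 toolx [ 0.0085  0.0022 -1.    ] t 8.9 pos [0.4847 0.0364 0.2291] F [ 0.4371 -0.1173 -0.3666] w 0.7202870466046966 q [-0.5508  0.201   0.4387  1.9319 -0.101   1.0207  1.7647]
```

```bash
python3 -m handwheel '[[0.5,0,0.007,0.03,-0.112,0,0],[0.5,0,0,0.03,-0.112,0,0],[0.5,0.01,0,0.026,0,0.009,0],[0.5,0.005,0,0,0,0,0],[0.5,0,0,0,0,0,0]]'; python3 go.py .5637 .0715 .205 117.8; python3 - <<'E'
from h import *
im,d,K,T=grab("scene"); P=cloud(d,K,T)
np.savez("scene2.npz",im=im,d=d,K=K,T=T)
m=(np.hypot(P[...,0]-.484,P[...,1]-.037)<.03)&(P[...,2]>.11)&(P[...,2]<.15)
q=P[m];q=q[q[:,2]>.128];A=np.c_[q[:,:2]-q[:,:2].mean(0),np.ones(len(q))]
print("lid top plane (slopes, z)",np.linalg.lstsq(A,q[:,2],rcond=None)[0],len(q),(q.min(0)+q.max(0))/2)
cv2.imwrite("pics/c4.png",cv2.resize(im[120:240,190:320],None,fx=5,fy=5,interpolation=cv2.INTER_CUBIC))
E
```

```text
clock: 9.4
position: [0.5591, 0.0739, 0.2076]
ee_rot: [-0.384, 1.548, 0.379]
force: [0.8, -0.5, 0.5]
width: 0.498
turn [ 0.0008 -0.0115 -0.0001] deg 0.7 | shift before-turn frame [ 0.0026 -0.0043  0.003 ] after [ 0.0026 -0.0043  0.003 ]
turn [-3.1407  0.0001 -0.018 ] deg 180.0 | shift before-turn frame [ 0.0026 -0.0043  0.003 ] after [ 0.0026  0.0043 -0.003 ]
jaw now 117.8472703405462 toolx [-0.0102 -0.0053 -0.9999] t 9.4 pos [0.5591 0.0739 0.2076] F [ 0.7972 -0.4627  0.5345] w 0.49793799514508 q [-0.5119  0.3677  0.3846  1.7646 -0.1518  1.05    1.9836]
lid top plane (slopes, z) [-0.0016  0.0222  0.1317] 148 [0.4821 0.0338 0.1319]
```

View pics/c4.png

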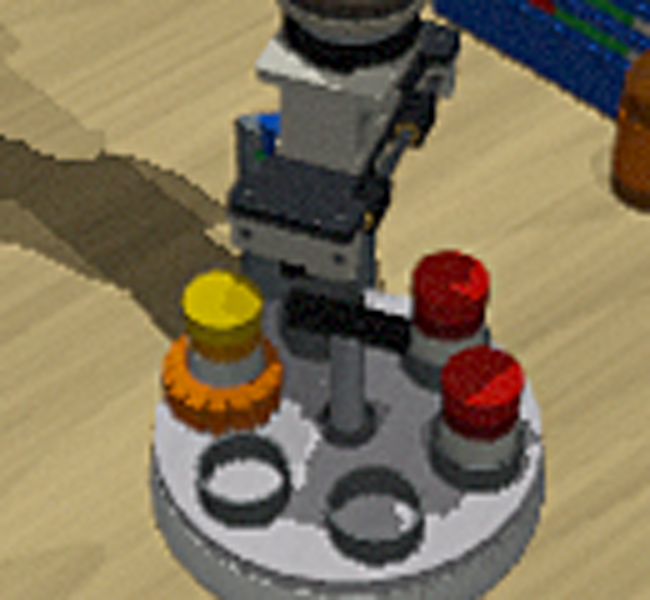

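The honey stands upright in the bush at crop (222,300) with its lid at 131.7 mm. The plane fit shows a slope of about 1.3°, so I'll compare it with the jams over several frames before turning.

```bash
cat > lev.py <<'E'
from h import *
import sys
pts=dict(honey=tuple(map(float,sys.argv[1:3])),jam1=tuple(map(float,sys.argv[3:5])),jam2=tuple(map(float,sys.argv[5:7])))
acc={k:[] for k in pts}
for i in range(6):
    im,d,K,T=grab("scene");P=cloud(d,K,T)
    for k,c in pts.items():
        m=(np.hypot(P[...,0]-c[0],P[...,1]-c[1])<.021)&(P[...,2]>.12)&(P[...,2]<.145)
        q=P[m];A=np.c_[q[:,:2]-c,np.ones(len(q))];acc[k].append(np.linalg.lstsq(A,q[:,2],rcond=None)[0])
for k in acc: print(k,np.mean(acc[k],0),"sd",np.std(acc[k],0))
E
python3 lev.py .4821 .0355 .6423 .1108 .5677 .1578
```

```text
honey [-0.0104  0.0063  0.1317] sd [0.0242 0.0114 0.0002]
jam1 [-0.0653  0.0718  0.1312] sd [0.0123 0.0153 0.0002]
jam2 [-0.0725  0.0392  0.1313] sd [0.0282 0.0232 0.0002]
```

Honey is level, and its lid at 131.7 mm matches the expected 79.6 + 52 mm. It is home. Next is the bar.

```bash
python3 -m handwheel '[[0.5,0,-0.003,0.003,0,-0.01,0],[0.5,0,0,0,0,0,0],[0.5,0,0,0,0,0,0]]';  python3 go.py .5637 .0715 .138 117.8
```

```text
clock: 10.05
position: [0.5639, 0.0727, 0.2087]
ee_rot: [-0.381, 1.536, 0.381]
force: [0.3, -0.1, -0.3]
width: 0.5
turn [ 0.0005  0.0012 -0.    ] deg 0.1 | shift before-turn frame [ 0.0707 -0.0009 -0.0008] after [ 0.0707 -0.0009 -0.0007]
turn [-3.1411  0.      0.0019] deg 180.0 | shift before-turn frame [ 0.0707 -0.0009 -0.0008] after [0.0707 0.0009 0.0007]
jaw now 117.83037020186218 toolx [ 0.0011  0.0006 -1.    ] t 10.05 pos [0.5639 0.0727 0.2087] F [ 0.327  -0.1346 -0.3418] w 0.4997835175963947 q [-0.5054  0.3669  0.3841  1.7626 -0.1569  1.0409  1.9915]
```

```bash
python3 -m handwheel '[[0.5,0.02,-0.001,-0.001,0,0,0],[0.5,0.02,0,0,0,0,0],[0.5,0.02,0,0,0,0,0],[0.5,0.01,0,0,0,0,0],[0.5,0,0,0,0,0,0],[0.5,0,0,0,0,0,0]]'; python3 go.py .5637 .0715 .138 117.8
```

```text
clock: 10.65
position: [0.5639, 0.0715, 0.1391]
ee_rot: [-0.381, 1.536, 0.381]
force: [0.0, 0.3, -0.3]
width: 0.5
turn [0.0008 0.0014 0.0002] deg 0.1 | shift before-turn frame [ 0.0011  0.0001 -0.0002] after [ 0.0011  0.0001 -0.0002]
turn [-3.1408 -0.0003  0.0023] deg 180.0 | shift before-turn frame [ 0.0011  0.0001 -0.0002] after [ 0.0011 -0.0001  0.0002]
jaw now 117.84500255149052 toolx [ 0.0014  0.0005 -1.    ] t 10.65 pos [0.5639 0.0715 0.1391] F [ 0.0327  0.3012 -0.2935] w 0.5003248306762994 q [-0.4809  0.4425  0.36    1.843  -0.1959  0.8893  2.0279]
```

```bash
python3 -m handwheel '[[0.3,0,0,0,0,0,0],[0.1,0,0,0,0,0,0],[0.1,0,0,0,0,0,0],[0.1,0,0,0,0,0,0],[0.1,0,0,0,0,0,0]]' 55; python3 -m handwheel '[[0.1,0,0,0,0.03,0,0],[0.1,0,0,0,0.05,0,0],[0.1,0,0,0,0.06,0,0],[0.1,0,0,0,0.06,0,0],[0.1,0,0,0,0.06,0,0],[0.1,0,0,0,0.06,0,0],[0.1,0,0,0,0.06,0,0],[0.1,0,0,0,0.06,0,0],[0.1,0,0,0,0.06,0,0],[0.1,0,0,0,0,0,0]]'; python3 go.py .5637 .0715 .139 57.8
```

```text
clock: 11.15
position: [0.5634, 0.0725, 0.139]
ee_rot: [-0.38, 1.536, 0.383]
force: [-3.6, 3.8, 4.4]
width: 0.201
clock: 12.15
position: [0.5633, 0.0729, 0.1389]
ee_rot: [0.013, 1.57, -0.01]
force: [-4.0, 5.1, 7.2]
width: 0.2
turn [ 0.5473  0.     -0.0018] deg 31.4 | shift before-turn frame [-0.0001 -0.0014  0.0004] after [-0.0001 -0.0009  0.0011]
turn [-2.5943  0.0024  0.0001] deg 148.6 | shift before-turn frame [-0.0001 -0.0014  0.0004] after [-0.0001  0.0009 -0.0011]
jaw now 89.15633455968921 toolx [ 0.0005  0.0017 -1.    ] t 12.15 pos [0.5633 0.0729 0.1389] F [-3.9589  5.0793  7.2328] w 0.20009131574399042 q [-0.5742  0.458   0.4913  1.8511 -0.272   0.898   1.6012]
```

Turned about 28.7°, but the width reads 0.20 (18 mm) where I expected 0.15. I'll look before continuing.

```bash
python3 - <<'E'
from h import *
im,d,K,T=grab("scene"); P=cloud(d,K,T); np.savez("scene3.npz",im=im,d=d,K=K,T=T)
cv2.imwrite("pics/c5.png",cv2.resize(im[120:240,190:320],None,fx=5,fy=5,interpolation=cv2.INTER_CUBIC))
E
```

```text
(no output)
```

View pics/c5.png

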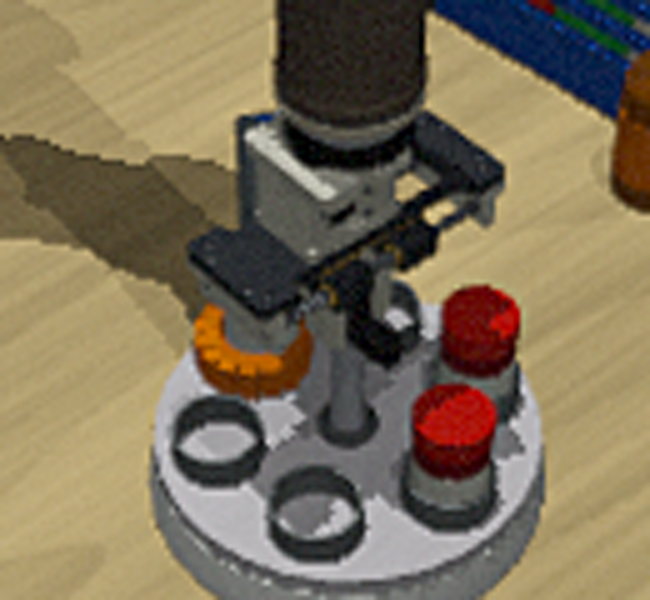

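The carousel is turning with the bar and the jars stand in place; the orange bush is at crop (253,350). I'll finish the turn and measure the angle from the jams.

```bash
python3 -m handwheel '[[0.1,0,0,0,0.06,0,0],[0.1,0,0,0,0.06,0,0],[0.1,0,0,0,0.06,0,0],[0.1,0,0,0,0.06,0,0],[0.1,0,0,0,0.06,0,0],[0.1,0,0,0,0.06,0,0],[0.1,0,0,0,0.06,0,0],[0.1,0,0,0,0.06,0,0],[0.1,0,0,0,0.06,0,0],[0.1,0,0,0,0,0,0]]'; python3 go.py .5637 .0715 .139 57.8; cat > ang.py <<'E'
from h import *
import sys
for n in("scene","top"):
    im,d,K,T=grab(n);P=cloud(d,K,T);hsv=cv2.cvtColor(im,cv2.COLOR_BGR2HSV)
    m=cv2.inRange(hsv,(0,140,50),(5,255,255))>0
    m&=(P[...,2]>.127)&(P[...,2]<.14)&(np.hypot(P[...,0]-.5637,P[...,1]-.0715)<.13)
    k,l,st,c=cv2.connectedComponentsWithStats(m.astype(np.uint8))
    ax={"scene":(.5644,.0704),"top":(.563,.0727)}[n]
    for i in range(1,k):
        if st[i,4]>40:
            q=P[l==i];q=(q.min(0)+q.max(0))/2; print(n,q,"ang",np.degrees(np.arctan2(q[1]-ax[1],q[0]-ax[0])),st[i,4])
E
python3 ang.py
```

```text
clock: 13.2
position: [0.5635, 0.0733, 0.139]
ee_rot: [0.437, 1.527, -0.433]
force: [-3.4, 6.1, 6.4]
width: 0.196
turn [ 0.0066 -0.0006 -0.0025] deg 0.4 | shift before-turn frame [-0.0001 -0.0014  0.0011] after [-0.     -0.0014  0.0012]
turn [-3.135   0.0039 -0.001 ] deg 179.6 | shift before-turn frame [-0.0001 -0.0014  0.0011] after [-0.      0.0014 -0.0012]
jaw now 58.17650440898572 toolx [ 0.0008  0.0025 -1.    ] t 13.2 pos [0.5635 0.0733 0.139 ] F [-3.4479  6.095   6.3793] w 0.1962344329017582 q [-0.6724  0.4843  0.6378  1.8586 -0.3606  0.9144  1.1493]
scene [0.6413 0.1132 0.1315] ang 29.08721806653762 142
scene [0.6394 0.0261 0.1317] ang -30.547245241519864 172
```

The jams have turned by 59–60°, so I'll release.

```bash
python3 -m handwheel '[[0.1,0,0,0,0.007,0,0],[0.3,0,0,0,0,0,0],[0.4,0,0,0,0,0,0],[0.5,0,0,0,0,0,0],[0.5,0,0,0,0,0,0],[0.5,0,0,0,0,0,0],[0.5,-0.01,0,0,0,0,0],[0.5,-0.03,0,0,0,0,0],[0.5,-0.04,0,0,0,0,0],[0.5,-0.04,0,0,0,0,0]]'; python3 -m handwheel '[[0.5,-0.03,0,0,0,0,0],[0.5,0,-0.03,-0.04,0,0,0],[0.5,0,-0.03,-0.04,0,0,0],[0.5,0,-0.04,-0.03,0,0,0],[0.5,0,-0.045,0,0,0,0],[0.5,0,-0.045,0,0,0,0],[0.5,0,-0.03,0,0,0,0],[0.5,0,0,0,0,0,0]]'; python3 ang.py; python3 - <<'E'
from h import *
im,d,K,T=grab("scene"); P=cloud(d,K,T); np.savez("scene4.npz",im=im,d=d,K=K,T=T)
cv2.imwrite("pics/c6.png",cv2.resize(im[110:250,110:330],None,fx=3.6,fy=3.6,interpolation=cv2.INTER_CUBIC))
for n in("scene","top"):
    im,d,K,T=grab(n);P=cloud(d,K,T)
    cv2.imwrite("pics/full_%s.png"%n,im)
    m=(P[...,2]>.155)&(P[...,2]<.168)&(np.hypot(P[...,0]-.5637,P[...,1]-.0715)<.05)
    B=P[m][:,:2];c=B.mean(0);vt=np.linalg.svd(B-c)[2];print(n,"bar",c,np.degrees(np.arctan2(vt[0,1],vt[0,0])),m.sum())
    hsv=cv2.cvtColor(im,cv2.COLOR_BGR2HSV); y=cv2.inRange(hsv,(22,150,60),(34,255,255))>0
    q=P[y&(P[...,2]>.125)&(P[...,2]<.14)&(np.hypot(P[...,0]-.5637,P[...,1]-.0715)<.14)]
    if len(q)>20:
        A=np.c_[q[:,:2]-q[:,:2].mean(0),np.ones(len(q))];print(n,"honey lid",(q.min(0)+q.max(0))/2,np.linalg.lstsq(A,q[:,2],rcond=None)[0],len(q))
E
```

```text
clock: 14.3
position: [0.5631, 0.071, 0.2604]
ee_rot: [0.44, 1.525, -0.44]
force: [0.3, 0.5, -0.3]
width: 0.498
clock: 15.1
position: [0.3513, -0.0596, 0.2886]
ee_rot: [0.446, 1.525, -0.441]
force: [0.3, 0.4, 0.6]
width: 0.5
scene [0.6409 0.1142 0.1315] ang 29.77885912848786 158
scene [0.639  0.0263 0.1318] ang -30.58318723613176 164
top [0.6386 0.1158 0.1315] ang 29.70788235345311 202
top [0.6382 0.0293 0.1313] ang -30.000023271180847 200
scene bar [0.5641 0.0702] -30.564990348921015 87
scene honey lid [0.4922 0.1256 0.1317] [-0.0013  0.0062  0.1315] 135
top bar [0.5631 0.0724] 148.91841500482886 130
top honey lid [0.4905 0.1261 0.1313] [0.003  0.0297 0.1317] 226
```

View pics/c6.png

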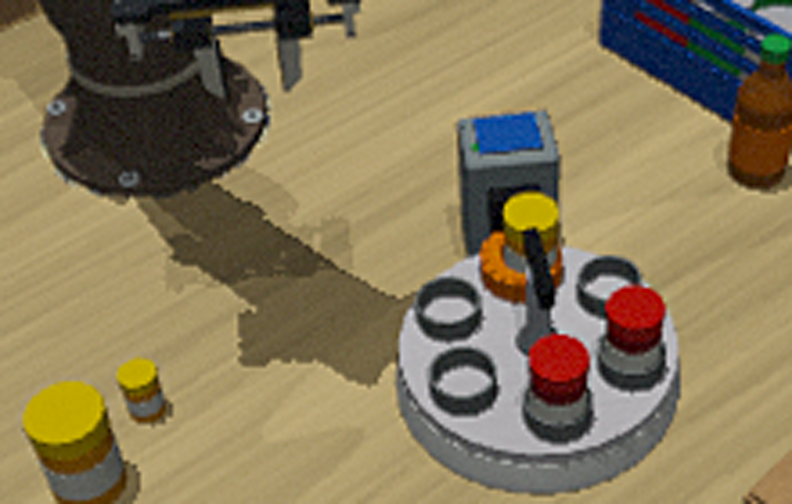

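The honey faces the print head, its lid level at 131.5 mm. Both red jars stand in their cups, and the arm is clear. The bar and jams read about 58–59° of turn, inside the detent's friction band of roughly ±2°, so the carousel is resting in its click. Handing in.

```bash
python3 -c "
from cell import *
print(sign_off())"
```

```text
the job is handed in; nothing more can be done
None
```

The honey jar is in the orange pocket, and the carousel has been turned one click clockwise so the jar faces the print head. I handed the job in at about 15 s on the robot's clock; no verdict was reported.

- **Loading:** I picked the middle of the three yellow-lidded jars, lowered it into the off-centre bore, and pressed it to the pocket floor with about 10 N.
- **Honey jar at the end:** its lid top measured 131.3–131.7 mm above the table, where 132 mm is fully home. The scene camera read it level within 0.4° and the top camera about 1.7° off; I put that down to noise and did not press again.
- **Carousel angle:** the bar and the red-lidded jars showed about 58–59° of turn rather than exactly 60°. I judged that to be friction holding it slightly short within its click and did not nudge it further.
- **Bar grip:** the jaws stopped at about 18 mm on the bar, which should be 14 mm wide. I did not find out why, but the carousel followed the turn and the bar came free cleanly on release.
- **Other items:** both red-lidded jars were still in their cups. The juice and the other two yellow-lidded jars were in place in the last picture. The tin was outside that picture, and the arm never went near it.
- **Robot:** when I handed in, the arm was well clear of everything, with the gripper about 0.29 m above the table.

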